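# Reset the nock stop of an arrow saw to its collar

### The job

The sliding carriage of the arrow saw is still set for short bolts; set it back to arrow length. Press down the brake button in the middle of the carriage with your fingertips to free it, and keep it pressed while you push the carriage along the rail, away from the saw head, until it is fully up against the clamped collar; then let the button spring up so that the brake holds the carriage there. Never force the carriage along with its brake on, and leave the other things on the bench as they are.

Things in the scene. Friction and masses are not known exactly. Their poses are not given: they have to be found in the camera images.
- arrow_saw: Saw fixed on the bench: aluminium T-slot rail 900 x 40 mm, top 52 mm above the bench, motor and disc (saw head) at one end. Origin at bench level under the rail's centre line, 500 mm from its saw end; +y runs level along the rail away from the saw head (rail: y -500 to +400 mm), z up. Two roller rests, 101 mm above the bench, stand on the rail at y -460 and -270 mm.
- carriage (a joint): Travel of the carriage along the rail in m, growing away from the saw head (arrow_saw's +y); at 0 its middle is at y = -120 mm of arrow_saw. It starts between 0 and 0.12. Brake off, it slides with 1 to 2 N; brake on, it is held against some 15 N.
- brake (a joint): How far the brake button is pressed, in m: about 0 when up (brake on), 0.008 at the bottom. It moves straight down against a spring: 7 N before it starts to move, 9 N at 0.004, 11 N at the bottom. The brake is free from about 0.001 on and grips again by itself when the button comes up.
- button_top (a point): Centre of the top of the brake button, which is the middle of the carriage: a flat black rubber pad 50 mm along the rail, 44 mm wide, 78 mm above the bench when up. The point moves with the button. Beyond both ends of the button, along the rail, stands a cheek of the carriage, 4.5 mm higher than the unpressed button; from cheek to cheek it is 68 mm clear (34 mm each way from this point).
- carriage_end (a point): Middle of the carriage's flat end that faces away from the saw head, 58 mm along the rail from the button's centre, 58 mm above the bench; axes as arrow_saw. The carriage is 116 mm long, 64 mm wide, dark steel with bright aluminium cheeks.
- collar_face (a point): Middle of the collar's flat face towards the carriage, 58 mm above the bench; axes as arrow_saw. The collar: a split aluminium block with two screws, 28 mm long, 56 mm wide, top 71 mm above the bench, clamped immovably on the rail between the carriage and the rail's free end. The carriage is home when carriage_end meets this point.
- glue_bottle: White bottle, 42 mm across, 115 mm tall, loose, beside the rail. Origin at the centre of its foot. Bystander.
- points_jar: Glass jar with a metal cap, 56 mm across, 55 mm tall, loose, beside the rail. Origin at the centre of its foot. Bystander.
- sanding_block: Cork sanding block, 62 x 105 x 31 mm, loose, beside the rail. Origin at the centre of its underside. Bystander.
- try_square: Try square lying flat beside the rail, loose: dark wooden stock 24 x 115 mm, 16 mm high, with a thin steel blade standing out 108 mm from one end of it, at a right angle, away from the rail. Origin at the centre of the stock's underside. Bystander.
- nock_cup (a point): Centre of the mouth of the brass nock cup, which faces the saw head, on a small post on the cheek at the carriage's saw end; 98 mm above the bench, 65 mm along the rail from the button's centre. Post and cup rise to 107 mm above the bench and stay 45 mm or more along the rail from the button's centre.

How it is judged (in metres and radians):
On the way, in this order (a step that is already met when the one before it is completed fails the run):
1. the brake button is pressed down while the carriage is still short of the collar (value of joint brake above 0.0015 m and y of carriage_end in the frame of collar_face below -0.02 m), for 0.1 s.
2. the carriage comes up against the collar (y of carriage_end in the frame of collar_face above -0.003 m), for 0.1 s.
At the end, for the whole second after the job is handed in: The carriage stands still against the collar (gap under 3 mm) and its brake button has sprung up (within 0.8 mm), so that the brake grips (y of carriage_end in the frame of collar_face above -0.003 m and value of joint brake below 0.0008 m and velocity of joint carriage between -0.005 and 0.005 m/s); the robot touches nothing.
It fails at once if the carriage is forced along with its brake on (button up, carriage faster than 8 mm/s) (value of joint brake below 0.0003 m and (velocity of joint carriage above 0.008 m/s or velocity of joint carriage below -0.008 m/s)).
It fails at once if one of the loose things on the bench is moved by more than 15 mm or lifted (distance of any of glue_bottle, points_jar, sanding_block, try_square from where it was at the start of the episode above 0.015 m or angle between glue_bottle's own z axis and vertical above 0.3 rad).
It also fails if it takes over 48 s, if anything falls off the work surface, if the arm or the gripper's body presses on something with over 40 N, if the wrist force passes 120 N, or if a joint passes its speed limit or range.

### The arm

A 6-joint arm with a two-finger parallel gripper is mounted at the origin on the work surface. World frame = base frame: x ahead of the robot, y to its left, z up, the work surface at z = 0. Lengths are in m, angles in degrees, forces in N, time in s.
With the tool pointing down it reaches from about 0.4 to 0.825 m from the base axis. Payload 7 kg.
Tool frame: the origin (TCP) lies midway between the tips of the shut fingers; the grasp point (between the pads) lies 19 mm behind it; z points along the fingers, y is the line along which they close (so a half turn about z gives the same grasp; the last joint's range is limited). The gripper opens to 88 mm and grips with 3 to 60 N. Pads are 19 mm wide; open, the fingers measure 130 mm over their backs; the gripper's body (78 mm by 193 mm) begins 47 mm behind the grasp point.
Start: joints at [-58.837, 20.546, 0.682, 0, -70.136, -16.507], TCP at [0.171, -0.653, 0.227] pointing down, gripper open.
Joint ranges: [-176.03, 176.03], [-82.01, 121.73], [-58.28, 71.71], [-173.87, 95.51], [-174.79, -0.11], [-173.66, 173.66]. Speed limits (degrees/s): [136.94, 136.94, 172.46, 180, 180, 180].

### API

Orientations are given as [roll, pitch, yaw] about the fixed x, y, z axes, in that order (R = Rz(yaw) Ry(pitch) Rx(roll)).
In Python, from plant import r, eyes, workorder gives the robot as it stands.
- The arm moves only by the tool step_arm, never from a script. Its argument "plan" is a list of rows, each a list of 5 numbers: the shift along the tool's x, y, z each as a share of 25 cm, from -1 to 1, then the turn about the tool's z as a share of 60 degrees, from -1 to 1, then the finger opening in mm, from 0 to 87.6. In form: [[x, y, z, turn, jaw], ...]. A call has 1 to 12 rows; each row is the pose to reach, as a shift and turn from the pose commanded when the call began, along the tool's axes at that moment; what a row does not reach only later rows make up. A row lasts 1/12 s, in which the tool goes at most 41.7 mm and 7.16 degrees, less where a joint would pass 70% of its speed; a pose out of reach is approached as far as the arm can. A call with a number of a shift or a turn outside -1 to 1 is refused whole. A call with a gripper value outside its range is refused whole. The fingers move at their own pace and stop on an object; "newtons" is the grip in N (left out, the last holds). Time passes only in rows, so rows that repeat a pose let the fingers close. It gives the time, the measured TCP pose, the force, the opening and the grip force at its end, in the units of the state.
- r.get_state(): the state, without advancing time (a new reading comes with each control period).
- eyes.capture(name): name is "scene" or "top" or "wrist"; returns the picture (384x512x3 uint8, red, green, blue); there is no depth.
- eyes.camera_model(name): a dict with "fov_y" (degrees; the focal length in pixels is half the picture's height over the tangent of half this angle, whatever the lens; pixels are square), "cx", "cy" (the principal point, pixels), "world_to_cam" (4x4, takes a point from world to camera coordinates); the wrist camera has in their place "hand_eye" (4x4, takes a point from camera to tool coordinates, whose origin is the TCP and whose axes are the flange's). Camera axes: x right, y up, looking along -z (the intrinsics and any distortion apply to the point x, -y, -z); pixel columns grow to the right and rows downward; lengths in m; the calibration is good to about 2 mm. The wrist camera is an equidistant fisheye: a pixel r from the principal point sees the ray r / f radians off the axis. A picture is of the moment at which its call begins: read the wrist's pose just before it. camera_model takes no time and is no camera call.
- workorder.close_job(): hands the job in; it is judged then, once.
The state is a dict: "time_s": time; "joints": joint angles; "qd": joint speeds; "joint_torque": joint torques, N m; "tcp_pos": TCP position; "eef_rot": TCP orientation; "contact_force": force on the tool from outside, world axes, zero at the start; "moment": the same for the moment, N m; "gripper_width": finger opening in m; "gripper_force": force on a finger pad.
Only numpy, scipy, OpenCV 4.12 (cv2) and the standard library are available. Lean on these libraries where they do the work, as an engineer would, in place of code of your own. Each camera call takes 0.05 s, during which the arm holds its last target. There are 200 camera calls.

## Working session

There is one attempt and no reset: what is moved stays moved. The work goes in short steps, Python scripts to look and compute and a tool call to move; the robot and the scene stay as the last step left them, time stands still between calls to the robot, and variables do not carry over. Pictures are saved under pics/ and viewed, at most 10 in all, crops included, and the job is handed in when it is done.

Besides the shell and the picture viewer there is one more tool, called after "Request:" as name([rows], argument=value, ...), one row to a line, values as JSON. step_arm: Moves the arm, as the interface text tells. Its arguments: {"type":"object","properties":{"plan":{"type":"array"},"newtons":{"type":"number"}},"required":["plan"]}

```bash
mkdir -p pics; python3 - <<'E'
from plant import r, eyes
import cv2,numpy as np
s=r.get_state();print(s)
for n in("scene","top"):
    im=eyes.capture(n);cv2.imwrite(f"pics/{n}0.png",im[:,:,::-1]);m=eyes.camera_model(n);print(n,m)
print(eyes.camera_model("wrist"))
a=cv2.imread("pics/scene0.png");b=cv2.imread("pics/top0.png")
cv2.imwrite("pics/top0b.png",cv2.resize(b,(800,600),interpolation=cv2.INTER_CUBIC))
E
```

```text
{'time_s': 0.0, 'joints': array([-5.88384396e+01,  2.05904806e+01,  6.33526110e-01, -2.19139040e-02,
       -7.01359588e+01, -1.65070327e+01]), 'qd': array([ 0.01057421, -0.04249121, -0.00287098, -0.03443311, -0.02315435,
       -0.04700816]), 'joint_torque': array([ 2.91819691e-03, -5.82720423e+01,  2.93063146e+01,  6.99763834e+00,
        6.72334674e-03, -1.74332413e-04]), 'tcp_pos': array([ 0.17062611, -0.65256307,  0.22562594]), 'eef_rot': array([ 1.79905062e+02, -6.65110235e-03, -1.65352930e+02]), 'contact_force': array([ 0.22230676, -0.21322203, -0.33346226]), 'moment': array([-0.00766705,  0.03034191,  0.03923285]), 'gripper_force': 0.0, 'gripper_width': 0.08780022513530068}
scene {'fov_y': 47.37418675960564, 'cx': 247.59831934702933, 'cy': 195.9317588575326, 'world_to_cam': array([[-0.04433958,  0.99882378,  0.01962289, -0.02930815],
       [-0.70931814, -0.04530751,  0.70343088,  0.32654754],
       [ 0.70349255,  0.01727096,  0.71049274, -1.37136481],
       [ 0.        ,  0.        ,  0.        ,  1.        ]])}
top {'fov_y': 42.06500570195402, 'cx': 261.67191257557954, 'cy': 187.66302957693233, 'world_to_cam': array([[ 0.01057125, -0.99961744, -0.02555829,  0.06810357],
       [ 0.98564219,  0.00610918,  0.16873691, -0.55787469],
       [-0.16851622, -0.02697509,  0.98532971, -0.87084003],
       [ 0.        ,  0.        ,  0.        ,  1.        ]])}
{'fov_y': 65.70646984690485, 'cx': 251.84256792444162, 'cy': 194.45786612507627, 'hand_eye': array([[ 2.91002578e-04,  9.62621069e-01,  2.70851608e-01,
         7.25003545e-02],
       [ 9.99999295e-01, -5.91874676e-04,  1.02915638e-03,
        -1.42054571e-03],
       [ 1.15099782e-03,  2.70851117e-01, -9.62620563e-01,
        -1.58013370e-01],
       [ 0.00000000e+00,  0.00000000e+00,  0.00000000e+00,
         1.00000000e+00]])}
```

View pics/top0b.png

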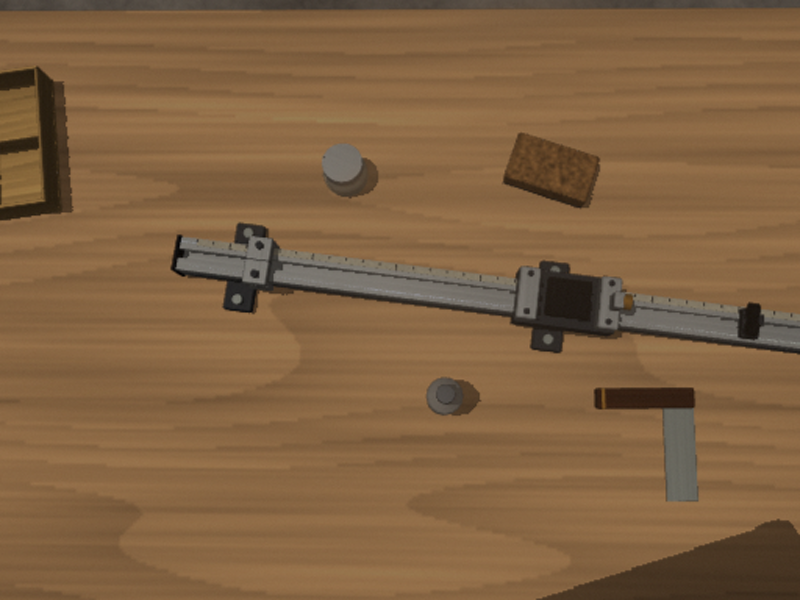

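View pics/scene0.png

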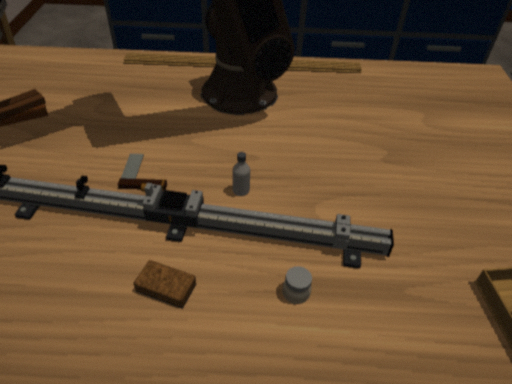

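Top view (800x600 scale): carriage button at (570,298), collar's near face at x≈273, y≈265, saw to the right. The bottle is at (445,396), the jar at (343,165), and the cork and square are well off the rail. The scene view agrees.

```bash
cat > h.py <<'E'
from plant import r, eyes
import numpy as np, cv2
def ray(name,u,v,z,pose=None):
    m=eyes.camera_model(name);f=192/np.tan(np.radians(m["fov_y"]/2))
    W=np.linalg.inv(m["world_to_cam"]); d=W[:3,:3]@np.array([(u-m["cx"])/f,-(v-m["cy"])/f,-1]);o=W[:3,3]
    return o+d*(z-o[2])/d[2]
E
python3 - <<'E'
from h import *
b=cv2.imread("pics/top0.png");g=b.max(2)
roi=g[165:215,325:405]; 
m=(roi<45).astype(np.uint8)
n,l,st,c=cv2.connectedComponentsWithStats(m)
for i in range(1,n):
    if st[i,4]>60: print(st[i],c[i]+[325,165], cv2.minAreaRect(np.argwhere(l==i)[:,::-1].astype(np.float32)))
k=.64
P=lambda n,x,y,z:print(n,ray("top",x*k,y*k,z).round(4))
P("button",570,298,.078)
P("collar face far",275,242,.071);P("collar face near",272,290,.071)
P("carr end a",517,266,.0825);P("carr end b",513,322,.0825)
P("rail axis left",180,255,.052);P("rail right",797,333,.052)
P("bottle",447,393,.115);P("jar",343,160,.055)
cv2.imwrite("pics/c.png",cv2.resize(b[130:230,140:420],None,fx=2.85,fy=2.85,interpolation=cv2.INTER_CUBIC))
E
```

```text
[ 23  12  33  31 809] [363.75896168 191.23485785] ((39.13077163696289, 26.953845977783203), (32.00096130371094, 28.155881881713867), 7.125016689300537)
[  2  36  65  14 196] [357.92857143 209.66836735] ((33.663639068603516, 44.75841522216797), (64.92219543457031, 8.291522026062012), 8.471144676208496)
button [ 0.5478 -0.1106  0.078 ]
collar face far [0.6131 0.2291 0.071 ]
collar face near [0.5562 0.2303 0.071 ]
carr end a [ 0.5836 -0.0507  0.0825]
carr end b [ 0.5194 -0.0454  0.0825]
rail axis left [0.6012 0.3461 0.052 ]
rail right [ 0.5131 -0.3737  0.052 ]
bottle [0.4382 0.0291 0.115 ]
jar [0.7188 0.1539 0.055 ]
```

View pics/c.png

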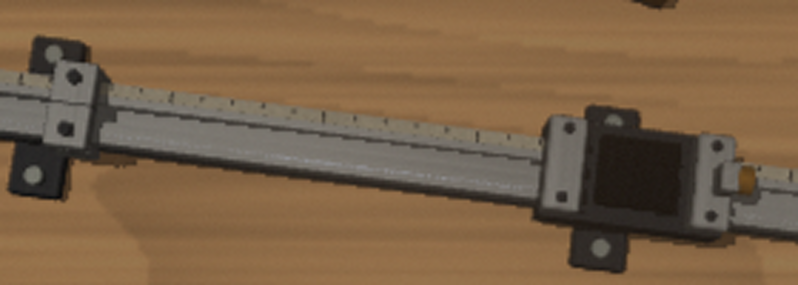

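Request:
step_arm([
  [-0.12,0.1,0,0.08,0],
  [-0.24,0.2,0,0.16,0],
  [-0.36,0.3,0,0.24,0],
  [-0.48,0.4,0,0.3,0],
  [-0.6,0.5,0,0.36,0],
  [-0.72,0.6,0,0.36,0],
  [-0.84,0.7,0,0.36,0],
  [-0.96,0.8,0,0.36,0],
  [-1,0.86,0,0.36,0],
  [-1,0.86,0,0.36,0],
  [-1,0.86,0,0.36,0],
])

```text
time_s: 1.02
tcp_pos: [0.3587, -0.3808, 0.2266]
eef_rot: [180.0, 0.0, 173.2]
contact_force: [0.6, 0.7, -0.6]
gripper_width: 0.0198
gripper_force: 0.0
```

Request:
step_arm([
  [-0.08,0.14,0,0,0],
  [-0.16,0.28,0,0,0],
  [-0.24,0.42,0,0,0],
  [-0.32,0.56,0,0,0],
  [-0.4,0.7,0,0,0],
  [-0.48,0.82,0,0,0],
  [-0.56,0.93,0,0,0],
  [-0.62,1,0,0,0],
  [-0.62,1,0,0,0],
  [-0.62,1,0,0,0],
])

```text
time_s: 1.85
tcp_pos: [0.5428, -0.1524, 0.2257]
eef_rot: [-180.0, -0.1, 173.1]
contact_force: [-0.6, 0.3, -1.0]
gripper_width: 0.0004
gripper_force: 0.0
```

```bash
python3 - <<'E'
from h import *
s=r.get_state();np.savez("w1",p=s["tcp_pos"],e=s["eef_rot"]);print(s["tcp_pos"],s["eef_rot"])
im=eyes.capture("wrist");cv2.imwrite("pics/w1.png",im[:,:,::-1])
E
```

```text
[ 0.5427525  -0.1523816   0.22571042] [-1.79981529e+02 -8.77676953e-02  1.73093169e+02]
```

View pics/w1.png

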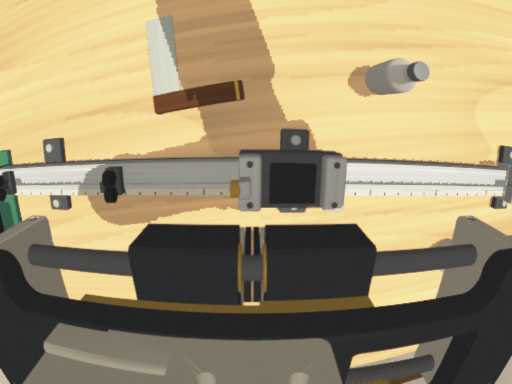

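Wrist view: button centre at about (293,184), rail horizontal in the picture (aligned with tool y), collar at the right edge (~500,178), fingers shut at (253,265).

```bash
cat >> h.py <<'E'
from scipy.spatial.transform import Rotation as R
def wray(u,v,z,p,e):
    m=eyes.camera_model("wrist");f=192/np.tan(np.radians(m["fov_y"]/2))
    a=np.array([u-m["cx"],v-m["cy"]]);q=np.hypot(*a);t=q/f
    d=np.array([a[0]/q*np.sin(t),-a[1]/q*np.sin(t),-np.cos(t)])
    T=R.from_euler("xyz",e,degrees=True).as_matrix();H=m["hand_eye"]
    d=T@H[:3,:3]@d;o=p+T@H[:3,3]
    return o+d*(z-o[2])/d[2]
E
python3 - <<'E'
from h import *
w=np.load("w1.npz");p,e=w["p"],w["e"];T=R.from_euler("xyz",e,degrees=True).as_matrix()
g=cv2.imread("pics/w1.png").max(2)
m=(g[150:215,255:330]<32).astype(np.uint8);m=cv2.morphologyEx(m,cv2.MORPH_OPEN,np.ones((5,5)))
n,l,st,c=cv2.connectedComponentsWithStats(m)
for i in range(1,n): print(st[i]+[255,150,0,0,0],c[i]+[255,150])
for nm,u,v,z in [("button",293,184,.078),("bl",270,184,.078),("br",316.5,184,.078),("bt",293,163,.078),("bb",293,205,.078),("carr end",344,180,.0825),("rail L",130,178,.052),("rail R",440,178,.052)]:
    q=wray(u,v,z,p,e);print(nm,q.round(4),"tool",(T.T@(q-p)).round(4))
for q in [(.5478,-.1106,.078),(.585,.233,.071)]:print((T.T@(np.array(q)-p)).round(4))
E
```

```text
button [ 0.5502 -0.1106  0.078 ] tool [-0.0026  0.0424  0.1477]
bl [ 0.5473 -0.1351  0.078 ] tool [-0.0026  0.0178  0.1477]
br [ 0.5531 -0.0851  0.078 ] tool [-0.0024  0.068   0.1477]
bt [ 0.5276 -0.1086  0.078 ] tool [0.0201 0.0417 0.1477]
bb [ 0.5735 -0.1126  0.078 ] tool [-0.026   0.0433  0.1477]
carr end [ 0.551  -0.0553  0.0825] tool [0.0033 0.0974 0.1432]
rail L [ 0.5254 -0.3004  0.052 ] tool [-0.0009 -0.149   0.1738]
rail R [0.5709 0.0928 0.052 ] tool [0.0013 0.2469 0.1736]
[-0.0002  0.0421  0.1477]
[0.0042 0.3877 0.1546]
```

Request:
step_arm([
  [-0.008,0.1,0.08,0,0],
  [-0.008,0.17,0.2,0,0],
  [-0.008,0.17,0.32,0,0],
  [-0.008,0.17,0.42,0,0],
  [-0.008,0.17,0.5,0,0],
  [-0.008,0.17,0.54,0,0],
  [-0.008,0.17,0.54,0,0],
  [-0.008,0.17,0.54,0,0],
])

```text
time_s: 2.57
tcp_pos: [0.5493, -0.1114, 0.092]
eef_rot: [-180.0, -0.0, 173.0]
contact_force: [-0.0, 0.8, 0.2]
gripper_width: 0.0002
gripper_force: 0.0
```

```bash
python3 - <<'E'
from h import *
s=r.get_state();print(s["tcp_pos"],s["eef_rot"],s["contact_force"])
im=eyes.capture("wrist");cv2.imwrite("pics/w2.png",im[:,:,::-1])
E
```

```text
[ 0.54933608 -0.11137956  0.09197213] [-1.79975989e+02 -1.41078087e-02  1.72998244e+02] [-0.02590332  0.76465752  0.17566112]
```

View pics/w2.png

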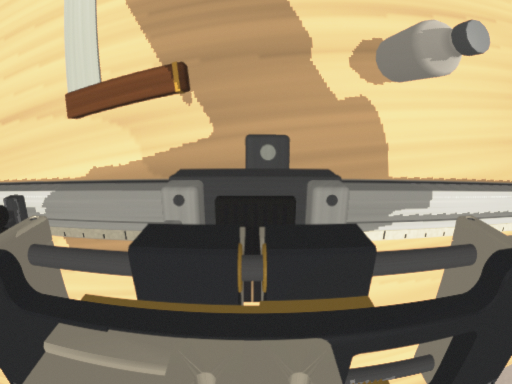

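The fingertips are centred between the cheeks (165 to 345 px, tips at 253), so I'm pressing down now.

Request:
step_arm([
  [0,0,0.016,0,0],
  [0,0,0.032,0,0],
  [0,0,0.048,0,0],
  [0,0,0.056,0,0],
  [0,0,0.064,0,0],
  [0,0,0.07,0,0],
  [0,0,0.07,0,0],
  [0,0,0.07,0,0],
])

```text
time_s: 3.28
tcp_pos: [0.5496, -0.1104, 0.0748]
eef_rot: [-180.0, 0.0, 173.1]
contact_force: [-2.2, 0.2, 8.5]
gripper_width: 0.0007
gripper_force: 4.0
```

Force is 8.5 N at 3 mm, as expected. I'll press 1.5 mm more and start pushing gently.

Request:
step_arm([
  [0,0,0.006,0,0],
  [0,0,0.006,0,0],
  [0,0,0.006,0,0],
  [0,0.01,0.006,0,0],
  [0,0.025,0.006,0,0],
  [0,0.045,0.006,0,0],
  [0,0.065,0.006,0,0],
  [0,0.085,0.006,0,0],
  [0,0.1,0.006,0,0],
  [0,0.11,0.006,0,0],
  [0,0.115,0.006,0,0],
  [0,0.115,0.006,0,0],
])

```text
time_s: 4.28
tcp_pos: [0.5532, -0.0817, 0.0735]
eef_rot: [-180.0, 0.0, 173.1]
contact_force: [-2.7, 0.8, 8.8]
gripper_width: 0.0004
gripper_force: 4.3
```

```bash
python3 - <<'E'
from h import *
s=r.get_state();print(s["tcp_pos"],s["contact_force"])
b=eyes.capture("top")[:,:,::-1];cv2.imwrite("pics/t2.png",b)
cv2.imwrite("pics/t2c.png",cv2.resize(b[130:230,140:420],None,fx=2.85,fy=2.85,interpolation=cv2.INTER_CUBIC))
E
```

```text
[ 0.55321362 -0.08168696  0.07349471] [-2.68656494  0.78707459  8.82677568]
```

View pics/t2c.png

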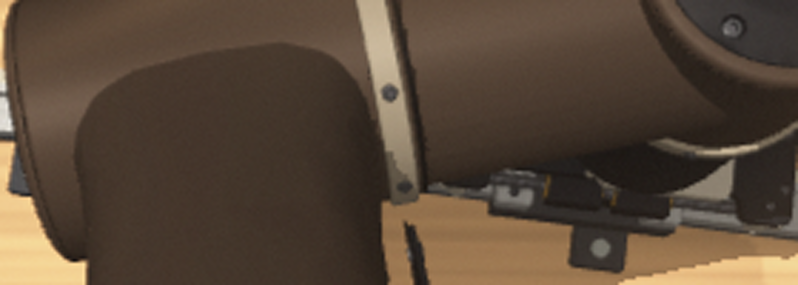

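The carriage moved with the fingertips: its end went about 50 crop px, or 29 mm. Continuing.

Request:
step_arm([
  [0,0.015,0,0,0],
  [0,0.04,0,0,0],
  [0,0.07,0,0,0],
  [0,0.1,0,0,0],
  [0.001,0.13,0,0,0],
  [0.001,0.16,0,0,0],
  [0.001,0.19,0,0,0],
  [0.002,0.22,0,0,0],
  [0.002,0.25,0,0,0],
  [0.002,0.28,0,0,0],
  [0.002,0.31,0,0,0],
  [0.002,0.34,0,0,0],
])

```text
time_s: 5.33
tcp_pos: [0.5635, 0.0028, 0.0737]
eef_rot: [-180.0, 0.1, 173.1]
contact_force: [-1.7, -1.5, 8.5]
gripper_width: 0.0005
gripper_force: 4.2
```

Request:
step_arm([
  [0,0.03,0,0,0],
  [0,0.06,0,0,0],
  [0,0.09,0,0,0],
  [0,0.12,0,0,0],
  [0.001,0.15,0,0,0],
  [0.001,0.18,0,0,0],
  [0.001,0.21,0,0,0],
  [0.002,0.24,0,0,0],
  [0.002,0.27,0,0,0],
  [0.002,0.3,0,0,0],
  [0.002,0.32,0,0,0],
  [0.002,0.33,0,0,0],
])

```text
time_s: 6.33
tcp_pos: [0.5736, 0.0854, 0.074]
eef_rot: [180.0, 0.2, 173.1]
contact_force: [1.1, -1.9, 8.4]
gripper_width: 0.0003
gripper_force: 4.2
```

Request:
step_arm([
  [0,0.025,0.002,0,0],
  [0,0.05,0.002,0,0],
  [0,0.075,0.002,0,0],
  [0,0.1,0.003,0,0],
  [0,0.125,0.003,0,0],
  [0,0.15,0.003,0,0],
  [0,0.175,0.003,0,0],
  [0,0.2,0.003,0,0],
  [0,0.225,0.003,0,0],
  [0,0.25,0.003,0,0],
  [0,0.27,0.003,0,0],
  [0,0.28,0.003,0,0],
])

```text
time_s: 7.33
tcp_pos: [0.5822, 0.1549, 0.0734]
eef_rot: [179.9, 0.2, 173.1]
contact_force: [-0.2, -1.4, 8.7]
gripper_width: 0.0002
gripper_force: 4.3
```

Request:
step_arm([
  [0,0.008,0,0,0],
  [0,0.016,0,0,0],
  [0,0.024,0,0,0],
  [0,0.032,0,0,0],
  [0,0.04,0,0,0],
  [0,0.048,0,0,0],
  [0,0.056,0,0,0],
  [0,0.064,0,0,0],
  [0,0.072,0,0,0],
  [0,0.08,0,0,0],
])

```text
time_s: 8.17
tcp_pos: [0.5846, 0.1744, 0.0734]
eef_rot: [179.9, 0.2, 173.1]
contact_force: [1.0, -1.2, 8.9]
gripper_width: 0.0005
gripper_force: 4.3
```

Request:
step_arm([
  [0,0.008,0,0,0],
  [0,0.016,0,0,0],
  [0,0.024,0,0,0],
  [0,0.032,0,0,0],
  [0,0.04,0,0,0],
  [0,0.04,0,0,0],
])

```text
time_s: 8.67
tcp_pos: [0.5846, 0.1828, 0.0729]
eef_rot: [-179.9, 0.0, 173.1]
contact_force: [-0.8, -5.2, 8.5]
gripper_width: 0.0003
gripper_force: 4.4
```

```bash
python3 - <<'E'
from h import *
s=r.get_state();print(s["tcp_pos"],s["contact_force"])
b=eyes.capture("scene")[:,:,::-1]
w=eyes.capture("wrist")[:,:,::-1]
cv2.imwrite("pics/m.png",np.vstack([cv2.resize(b[170:290,230:430],(800,480),interpolation=cv2.INTER_CUBIC)[60:360],cv2.resize(w[120:240,150:470],(800,300),interpolation=cv2.INTER_CUBIC)]))
E
```

```text
[0.58463779 0.18284913 0.0728674 ] [-0.76626908 -5.24794975  8.52211199]
```

View pics/m.png

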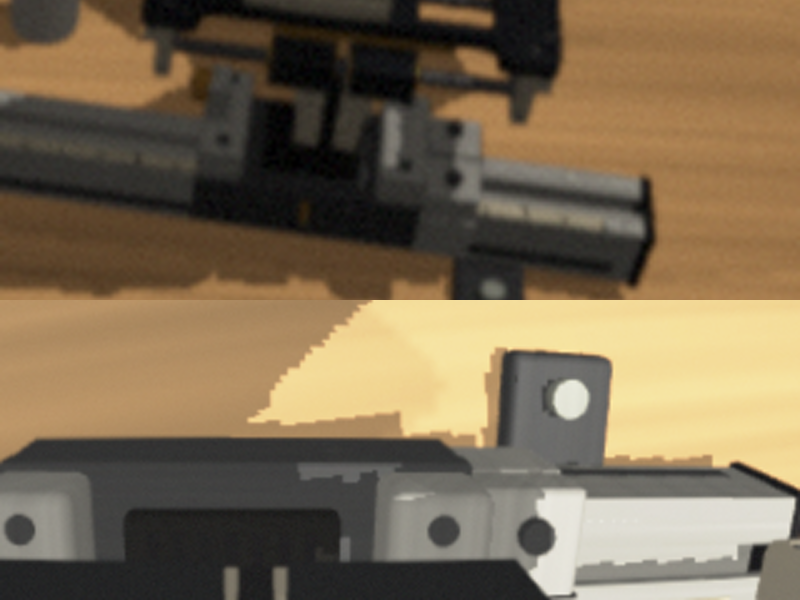

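The carriage is against the collar: there's no gap in either view and 5 N of reaction. I'll push 1 mm more, hold, then lift straight up.

Request:
step_arm([
  [0,0.004,0,0,0],
  [0,0.004,0,0,0],
  [0,0.004,0,0,0],
  [0,0.004,0,0,0],
])

```text
time_s: 9.1
tcp_pos: [0.5846, 0.1836, 0.0728]
eef_rot: [-179.9, 0.0, 173.1]
contact_force: [-0.5, -5.4, 8.5]
gripper_width: 0.0005
gripper_force: 4.4
```

Request:
step_arm([
  [0,0,-0.004,0,0],
  [0,0,-0.01,0,0],
  [0,0,-0.016,0,0],
  [0,0,-0.022,0,0],
  [0,0,-0.03,0,0],
  [0,0,-0.05,0,0],
  [0,0,-0.1,0,0],
  [0,0,-0.2,0,0],
  [0,0,-0.3,0,0],
  [0,0,-0.4,0,0],
  [0,0,-0.4,0,0],
  [0,0,-0.4,0,0],
])

```text
time_s: 10.1
tcp_pos: [0.5851, 0.1856, 0.1736]
eef_rot: [179.9, 0.1, 173.1]
contact_force: [-0.7, 0.6, -0.4]
gripper_width: 0.0005
gripper_force: 0.0
```

```bash
python3 - <<'E'
from h import *
s=r.get_state();print(s["tcp_pos"],s["contact_force"])
b=eyes.capture("scene")[:,:,::-1]
w=eyes.capture("wrist")[:,:,::-1]
cv2.imwrite("pics/n.png",np.vstack([cv2.resize(b[170:290,230:430],(800,480),interpolation=cv2.INTER_CUBIC)[60:360],cv2.resize(w[120:240,150:470],(800,300),interpolation=cv2.INTER_CUBIC)]))
E
```

```text
[0.58509842 0.18561101 0.17359496] [-0.68229855  0.5688154  -0.38054611]
```

View pics/n.png

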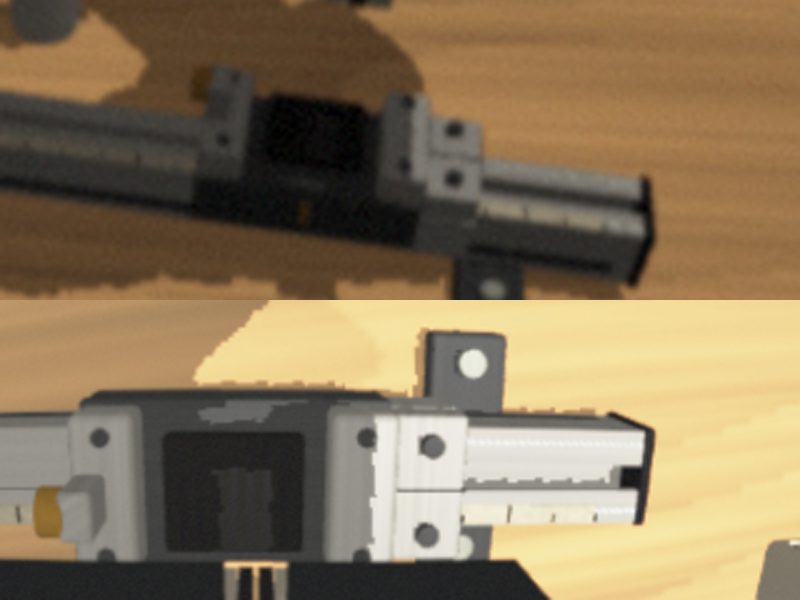

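The carriage end meets the collar with no visible gap, the button is up, and the fingers are clear at z = 0.174.

```bash
python3 -c "
from plant import workorder
print(workorder.close_job())"
```

```text
the job is handed in; nothing more can be done
None
```

The carriage is up against the collar with no visible gap, the brake button has sprung up, and the arm is clear of everything. I've handed in the job at about 10 s of the 48 s allowed; it returned no verdict.

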